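# Open the pantry safe with its key and hold it open

## Task

Open the small grey top-opening safe on the pantry counter with its key: lift the safe key, the tall one with the big round bow, out of the wooden key block and ease it down into the keyhole, wiggling it past the sticky discs rather than forcing it, until its collar rests on the lock plate. Then turn it a quarter turn clockwise, which lifts the front of the lid; the lock springs back, so finish while still gripping the key, fully in and held turned with the lid ajar. Leave the other keys and everything else on the counter where they are.

Things in the scene. Friction and masses are not known exactly. Their poses are not given: they have to be found in the camera images.
- safe_key: Loose steel double-bit safe key, 60 g, upright, bit down; the tallest of the three keys. Origin on the stem axis at the underside of its collar (disc, diameter 16, z 0 to 4 mm), which seats on the lock plate; +z up the stem. It stands in a slot of the block, collar on the block's top; lift it straight up 35 mm or more to clear. The same after half a turn about z.
- key_bow (a point): Centre of the key's bow, 21 mm above the key's origin. The bow is a flat upright round disc of diameter 34 mm, 8 mm thick, top 38 mm above the key's origin; its flat faces look along the key's +x and -x: grip it across x, fingers pointing down, the TCP about 3 mm above this point (fingertips then 5 mm above the collar's underside).
- key_tip (a point): Lower end of the key, 32 mm below its origin. The stem is round, diameter 5 mm; the bit at its end is a flat blade 4 mm thick (key's x), 18 mm wide (key's y) and 15 mm high.
- key_block: Fixed oak key block, 50 (x) x 190 (y) x 50 mm high, origin at the centre of its underside. Four slots in its top, 6.5 mm (x) by 20.5 mm (y), at y = -72, -24, 24 and 72 mm; the three keys stand in the first three in any order, the fourth (y = 72 mm) is empty.
- cupboard_key: Another loose steel key in the block, to be left there: flat upright square bow 24 mm wide (y), 8 mm thick, top 23 mm above the block. Origin at the underside of its collar.
- tee_key: Another loose steel key in the block, to be left there: T-shaped, a round bar of diameter 10 mm and 34 mm long (y), top 21 mm above the block. Origin at the underside of its collar.
- safe: Fixed grey steel safe, front towards the robot (its own -x), 250 (x) x 300 (y) x 106 mm high, origin at the centre of its underside. The front 75 mm of its top is a fixed strip with the lock at its left end (+y) and a black keypad to the right; behind it the lid, level with the strip, hinged at the back.
- lock_mouth (a point): Centre of the keyhole at the top of the steel lock plate (54 x 54 mm, 108 mm above the counter), x -87.5, y 85 mm in the safe's frame, axes as the safe's. Vertical slot 9 (x) x 22 mm (y), bevelled 2 mm, plate 6 mm thick: the bit goes in with its width along y. Fully home, the key's origin is at this point, collar on the plate. It turns only once the bit is below the plate.
- lock_discs (a point): On the lock's axis, 7.5 mm below lock_mouth: top of the upper of two hidden sticky discs; the lower one's top is 6 mm further down. Their slots (7 x 22 mm) start 0.31 to 0.36 rad out of line, one to either side, and stay where turned: the key's tip stops on them. Press 5 to 10 N and rock the key about z up to 0.27 rad each way (the plate allows no more) and it drops through.
- lock_plug (a joint): Angle of the lock's plug (slot 6 x 22 mm, from 18 mm below the plate's top), rad: 0 at rest, in line with the keyhole; grows as the key turns clockwise seen from above; stop at 1.5. Springs back, about 0.13 N m at the stop. The key has about 0.12 rad of play in it, so turn the key about 1.5 to 1.6 rad.
- lid_edge (a point): Middle of the front edge of the safe's lid, on its top face; the lid is a grey slab 174 x 298 x 16 mm. 104.5 mm above the counter when shut. The lock's cam lifts it as the plug turns, to 116 mm at plug 1.2 rad and 119 mm at the stop; it sinks again if the plug springs back.
- mug: White mug, diameter 80, 85 mm high, origin at its underside; leave it alone.
- jar: Amber glass storage jar, diameter 80, 140 mm high, origin at its underside; leave it alone.
- bottle: Green glass bottle, diameter 66, 240 mm high, origin at its underside; leave it alone.
- ramekin: White ramekin, diameter 84, 45 mm high, origin at its underside; leave it alone.
- tea_tin: Small aluminium tin, diameter 60, 45 mm high, origin at its underside; leave it alone.

How it is judged:
By the outcome, as a careful person would: the job done as asked, in the order asked, and still so for the second after the job is handed in, while the arm keeps its last pose, push and grip.
It also fails if it takes over 72 s, if anything falls off the work surface, if the arm or the gripper's body presses on something with over 40 N, if the wrist force passes 120 N, or if a joint passes its speed limit or range.

## Robot

A 6-joint arm with a two-finger parallel gripper is mounted at the origin on the work surface. World frame = base frame: x ahead of the robot, y to its left, z up, the work surface at z = 0. Lengths are in m, angles in rad, forces in N, time in s.
With the tool pointing down it reaches from about 0.275 to 0.85 m from the base axis. Payload 5.2 kg.
Tool frame: the origin (TCP) lies between the finger pads, 19 mm behind the fingertips; this is the grasp point; z points along the fingers, y is the direction in which the jaws open and shut (so a half turn about z gives the same grasp; the last joint's range is limited). The gripper opens to 85 mm and grips with 20 to 120 N. Pads are 22 mm wide; open, the fingers measure 114 mm over their backs; the gripper's body (76 mm by 85 mm) begins 54 mm behind the grasp point. The pads swing forward as they close: fully open they stand 13 mm farther back than shut.
Start: joints at [1.132, 0.259, 1.535, -0, 1.348, -0.203], TCP at [0.128, 0.535, 0.25] pointing down, gripper open.
Joint ranges: [-3.14, 3.14], [-0.91, 2.08], [0.19, 2.58], [-1.22, 4.36], [0.22, 2.71], [-3.12, 3.12]. Speed limits (rad/s): [2.57, 2.57, 3.14, 3.14, 3.14, 3.14].

## Interface

Orientations are given as a unit quaternion [x, y, z, w].
In Python, from workcell import read_state, get_image, camera_params, job_done gives the robot as it stands.
- The arm moves only by the shell command python3 -m creep 'ROWS' [FORCE]. ROWS is text: rows parted by semicolons, each of 7 numbers parted by spaces: the shift along the world's x, y, z in mm, then the turn, a rotation vector about the world's x, y, z in degrees, then the closure, from 0 (fully open) to 1 (shut). In form: tx ty tz rx ry rz fingers; .... A call has 1 to 5 rows; each row shifts and turns the commanded pose from where the row before left it; what a row does not reach is not made up. A row lasts 1/12 s, in which the tool goes at most 41.7 mm and 7.16 degrees, less where a joint would pass 70% of its speed; a pose out of reach is approached as far as the arm can. A call is refused whole if a number of a shift passes 41.7 or a number of a turn 7.16, either way. A call with a gripper value outside its range is refused whole. The fingers move at their own pace and stop on an object; FORCE is the grip in N (left out, the last holds). Time passes only in rows, so rows that do not move let the fingers close. It gives the time, the measured TCP pose, the force and the opening at its end, in the units of the state.
- read_state(): the state, without advancing time (a new reading comes with each control period).
- get_image(name): name is "scene" or "top"; returns the picture (480x640x3 uint8, red, green, blue); there is no depth.
- camera_params(name): a dict with "intrinsics" (3x3 intrinsics, pixels), "k1" (the pictures are not rectified: a ray, as slopes to the right and down, at radius r is drawn at 1 + k1 r^2 times it, then the intrinsics apply), "position" and "orientation" of the camera in the world. Camera axes: x right, y up, looking along -z (the intrinsics and any distortion apply to the point x, -y, -z); pixel columns grow to the right and rows downward; lengths in m; the calibration is good to about 2 mm. A picture is of the moment at which its call begins. camera_params takes no time and is no camera call.
- job_done(): hands the job in, once; it reports no verdict.
The state is a dict: "clock": time; "joints": joint angles; "qvel": joint speeds; "tau": joint torques, N m; "tool_pos": TCP position; "ee_rot": TCP orientation; "wrist_force": force on the tool from outside, world axes, zero at the start; "torque": the same for the moment, N m; "finger_gap": opening from 0.0 (shut) to 1.0 (fully open).
Only numpy, scipy, OpenCV 4.12 (cv2) and the standard library are available. Lean on these libraries where they do the work, as an engineer would, in place of code of your own. Each camera call takes 0.05 s, during which the arm holds its last target. There are 200 camera calls.

## Working session

There is one attempt and no reset: what is moved stays moved. The work goes in short steps, Python scripts to look and compute and a shell command to move; the robot and the scene stay as the last step left them, time stands still between calls to the robot, and variables do not carry over. Pictures are saved under pics/ and viewed, about 8 in all and at most 12, crops included, and the job is handed in when it is done.

```bash
mkdir -p pics; ls; python3 - <<'E'
from workcell import *
import cv2
for n in("scene","top"):
    im=get_image(n); cv2.imwrite(f"pics/{n}0.png",im[:,:,::-1]); print(n,camera_params(n))
print(read_state())
E
```

```text
pics
scene {'intrinsics': array([[484.29965849,   0.        , 314.79846012],
       [  0.        , 484.29965849, 239.01360969],
       [  0.        ,   0.        ,   1.        ]]), 'k1': -0.009994943593151054, 'position': array([0.96253864, 0.53642585, 0.91225145]), 'orientation': array([0.10920782, 0.3173202 , 0.89679155, 0.28835128])}
top {'intrinsics': array([[433.72395868,   0.        , 321.79825271],
       [  0.        , 433.72395868, 237.69259978],
       [  0.        ,   0.        ,   1.        ]]), 'k1': -0.02037649255174245, 'position': array([ 0.42591254, -0.03193163,  1.12167212]), 'orientation': array([-0.04410114,  0.04246127,  0.71164919, -0.69986253])}
{'clock': 0.1, 'joints': array([ 1.13219903e+00,  2.59288867e-01,  1.53598171e+00,  7.08189218e-06,
        1.34805519e+00, -2.02859023e-01]), 'qvel': array([ 0.00052361, -0.00396078, -0.00171829,  0.0002725 ,  0.00113514,
        0.00186134]), 'tau': array([ 1.01237041e-03, -4.46972966e+01, -2.91247237e+01, -2.36958422e-04,
        6.43015781e-03,  2.57019144e-05]), 'tool_pos': array([0.12826377, 0.53435779, 0.2492445 ]), 'ee_rot': array([ 1.17597136e-01,  9.93061007e-01, -8.21280080e-04, -2.76465699e-04]), 'wrist_force': array([0.08104523, 0.09044442, 0.25261745]), 'torque': array([ 0.02732998,  0.04846935, -0.00865339]), 'finger_gap': 1.0003783316021126}
```

View pics/scene0.png

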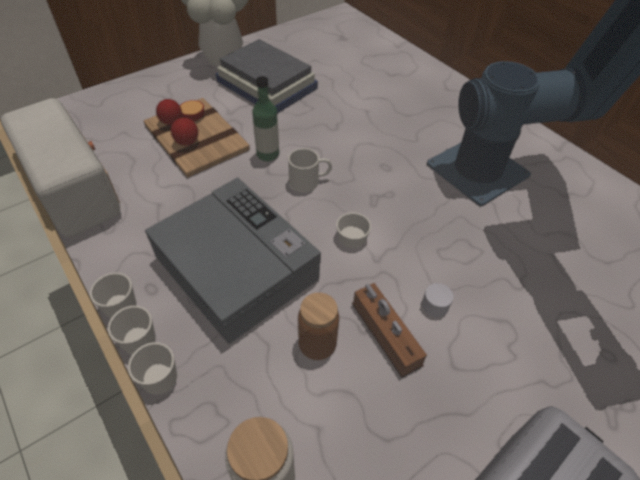

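View pics/top0.png

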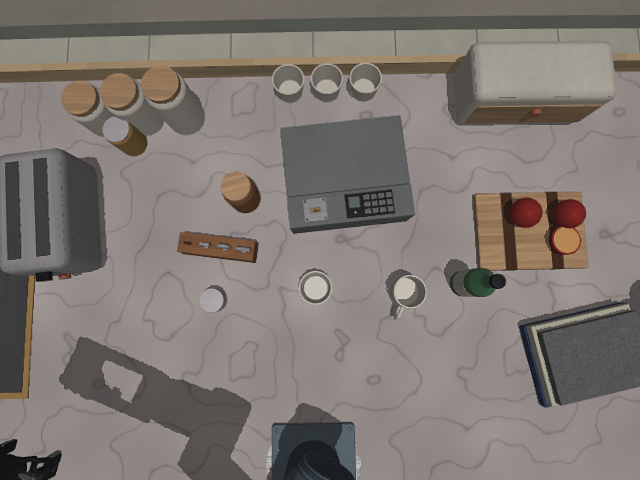

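The scene view shows the block at about (388,330), with three keys and the safe lock at (288,242). In the top view the block is at (218,247) and the lock at (315,210). Next I'll enlarge these in one mosaic.

```bash
cat > h.py <<'E'
import numpy as np,cv2
from workcell import *
from scipy.spatial.transform import Rotation as R
def ray(n,uv):
    p=camera_params(n);K=p["intrinsics"]
    d=np.array([(uv[0]-K[0,2])/K[0,0],(uv[1]-K[1,2])/K[1,1]]);s=d.copy()
    for _ in range(10): s=d/(1+p["k1"]*(s@s))
    return np.array(p["position"]),R.from_quat(p["orientation"]).apply([s[0],-s[1],-1])
def plane(n,uv,z):
    o,d=ray(n,uv); return o+d*(z-o[2])/d[2]
def tri(a,b):
    o1,d1=ray("scene",a);o2,d2=ray("top",b)
    s=np.linalg.lstsq(np.c_[d1,-d2],o2-o1,rcond=None)[0]
    p,q=o1+s[0]*d1,o2+s[1]*d2
    return (p+q)/2,np.linalg.norm(p-q)
def proj(n,P):
    p=camera_params(n);K=p["intrinsics"]
    c=R.from_quat(p["orientation"]).inv().apply(np.asarray(P)-p["position"])
    s=np.array([c[0],-c[1]])/-c[2]; s=s*(1+p["k1"]*(s@s)); return K[[0,1],[0,1]]*s+K[:2,2]
E
python3 - <<'E'
import cv2,numpy as np
s=cv2.imread("pics/scene0.png");t=cv2.imread("pics/top0.png")
def c(im,x,y,w,h): return cv2.resize(im[y:y+h,x:x+w],(400,300),interpolation=cv2.INTER_CUBIC)
cv2.imwrite("pics/m.png",np.vstack([np.hstack([c(s,345,278,100,100*3//4+25 if 0 else 75),c(s,345,313,100,75)]),np.hstack([c(t,170,215,100,75),c(t,275,180,80,60)])]))
E
```

```text
(no output)
```

View pics/m.png

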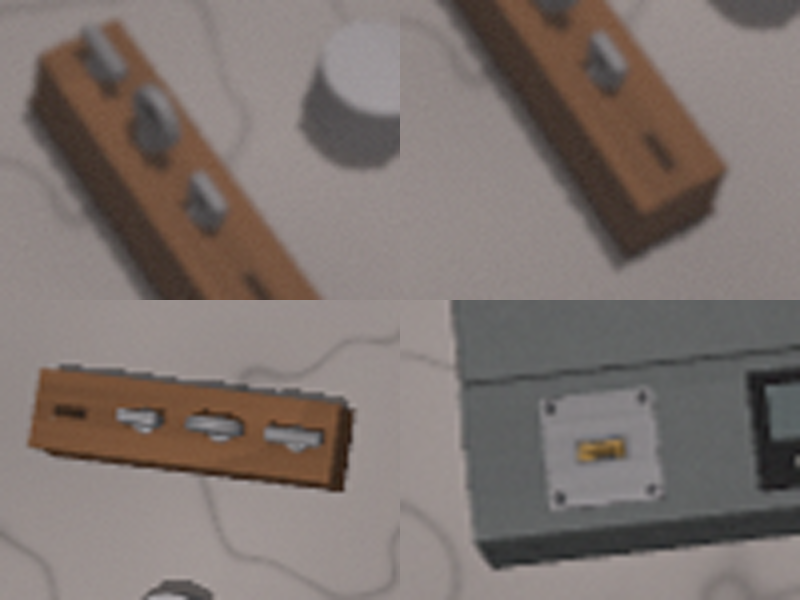

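Mosaic: the round bow is the middle key, in slot y=-24. The empty slot's centre is at top px (187,243), and the lock plate's centre is at top px (315,210).

```bash
python3 - <<'E'
from h import *
s=cv2.imread("pics/scene0.png");t=cv2.imread("pics/top0.png")
def comp(mask,near):
    cs,_=cv2.findContours(mask.astype(np.uint8),cv2.RETR_EXTERNAL,cv2.CHAIN_APPROX_NONE)
    return min((c for c in cs if cv2.contourArea(c)>100),key=lambda c:abs(cv2.pointPolygonTest(c,near,True)) if cv2.pointPolygonTest(c,near,True)<0 else 0)
S=4
def up(im): return cv2.resize(im,None,fx=S,fy=S,interpolation=cv2.INTER_CUBIC)
# mosaic-read corners, top face of block z=.05
m=lambda x,y:(170+x/4,215+(y-300)/4)
C=[m(*p) for p in[(40,369),(342,403),(331,489),(29,446)]]
P=np.array([plane("top",c,.05) for c in C]);print("block corners",P.round(4),"ctr",P.mean(0).round(4))
d=P[0]+P[3]-P[1]-P[2];print("block yaw deg",np.degrees(np.arctan2(-d[0],d[1])),np.linalg.norm(d)/2)
print("slot4",plane("top",m(70,411),.05), "scene",plane("scene",(345+258/4,313+152/4),.05))
print("scene block TR corners",plane("scene",(345+726/4-100,313+172/4),.05),plane("scene",(345+244/4,313+210/4),.05))
# lock plate
for n,im,near in(("top",t,(315,210)),("scene",s,(288,242))):
    b=up(im).astype(int); x,y=near[0]*S,near[1]*S
    win=np.zeros(b.shape[:2],bool);win[y-80:y+80,x-80:x+80]=1
    g=cv2.GaussianBlur(b.mean(2).astype(np.float32),(0,0),2)
    c=comp((g>135 if n=="top" else g>125)&win,(float(x),float(y)))
    h=cv2.convexHull(c); r=cv2.minAreaRect(h);
    bx=cv2.approxPolyDP(h,20,True)[:,0]/S
    bx=(bx*S+.5)/S-.5
    W=np.array([plane(n,p,.108) for p in bx]); M=cv2.moments(h);cc=(M['m10']/M['m00']/S-.375,M['m01']/M['m00']/S-.375)
    print(n,bx.round(1).tolist(),W.round(4)[:,:2].tolist(),"ctr",cc,plane(n,cc,.108).round(4))
E
```

```text
block corners [[0.5776 0.3239 0.05  ]
 [0.553  0.1346 0.05  ]
 [0.4995 0.1413 0.05  ]
 [0.5293 0.3297 0.05  ]] ctr [0.5399 0.2324 0.05  ]
block yaw deg -8.198707404143017 0.19074303829806563
slot4 [0.55082071 0.30449375 0.05      ] scene [0.5553986  0.30642073 0.05      ]
scene block TR corners [0.53585648 0.33330267 0.05      ] [0.58139988 0.32465079 0.05      ]
top [[325.9, 213.6], [305.6, 216.4]] [[0.608, -0.0412], [0.6023, 0.0069]] ctr (316.39101477618425, 216.06845936549325) [ 0.6026 -0.0187  0.108 ]
scene [[307.4, 238.6], [289.4, 221.6], [307.4, 221.6]] [[0.5816, 0.0009], [0.586, -0.0615], [0.5536, -0.0386]] ctr (301.0783820551759, 227.43626613515565) [ 0.5746 -0.0328  0.108 ]
```

```bash
python3 - <<'E'
from h import *
s=cv2.imread("pics/scene0.png");t=cv2.imread("pics/top0.png")
def c(im,x,y,w,h): return cv2.resize(im[y:y+h,x:x+w],(400,300),interpolation=cv2.INTER_CUBIC)
cv2.imwrite("pics/m2.png",np.hstack([c(s,264,222,48,36),c(t,291,192,48,36)]))
print("bow mid tri",tri((345+155/4,278+118/4),(170+215/4,215+127/4)))
print("bow top ray",plane("top",(170+214/4,215+122/4),.085))
print("jar",plane("top",(237,187),.14), "jar scene",plane("scene",(319,309),.14))
print("lock",plane("top",(315.2,209.8),.108))
P=[plane("top",p,.108) for p in[(303,199.4),(325.4,197.6),(327.4,220),(305,222)]];print(np.round(P,4))
E
```

```text
bow mid tri (array([0.53839504, 0.20964163, 0.06477875]), np.float64(0.001911112009836194))
bow top ray [0.53862063 0.20632947 0.085     ]
jar [0.66846921 0.16391206 0.14      ] jar scene [0.67614835 0.17110872 0.14      ]
lock [ 0.61769202 -0.01604854  0.108     ]
[[ 0.6433  0.0126  0.108 ]
 [ 0.6468 -0.0408  0.108 ]
 [ 0.5927 -0.0446  0.108 ]
 [ 0.5888  0.0085  0.108 ]]
```

View pics/m2.png

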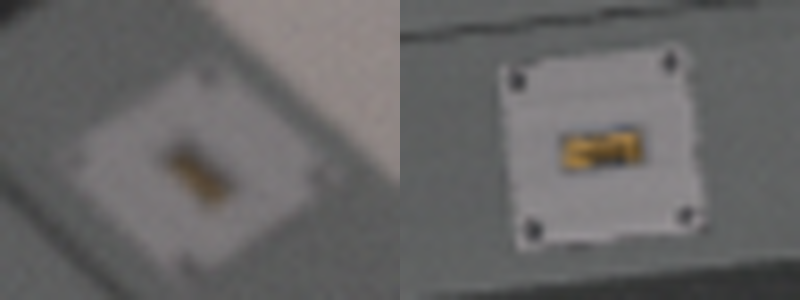

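```bash
python3 - <<'E'
from h import *
print(tri((287.4,241.7),(314.8,209.1)),plane("scene",(287.4,241.7),.108),plane("top",(314.8,209.1),.108))
E
python3 -m creep '31 -25 0 0 0 -6.5 0;31 -25 0 0 0 -6.5 0;31 -25 0 0 0 -6.5 0;31 -25 0 0 0 -6.5 0;31 -25 0 0 0 -6.5 0' 50
python3 -m creep '31 -25 0 0 0 -6.5 0;31 -25 0 0 0 -6.5 0;31 -25 0 0 0 -6.5 0;31 -25 0 0 0 -6.5 0;31 -25 0 0 0 -6.5 0'
python3 -m creep '31 -25 0 0 0 -6.5 0;31 -25 0 0 0 -6.5 0;31 -25 0 0 0 -6.5 0;0 0 0 0 0 0 0;0 0 0 0 0 0 0'
```

```text
(array([ 0.62036377, -0.01592266,  0.10791298]), np.float64(0.0024637783880690073)) [ 0.62125161 -0.01677768  0.108     ] [ 0.61939643 -0.0151235   0.108     ]
clock: 0.52
tool_pos: [0.2842, 0.4084, 0.2497]
ee_rot: [0.393, 0.92, -0.0, -0.0]
wrist_force: [0.3, 0.8, 0.5]
finger_gap: 0.997
clock: 0.93
tool_pos: [0.4395, 0.2832, 0.2498]
ee_rot: [0.635, 0.772, -0.0, -0.0]
wrist_force: [1.0, 0.9, -0.6]
finger_gap: 1.0
clock: 1.35
tool_pos: [0.5327, 0.208, 0.249]
ee_rot: [0.756, 0.655, -0.001, -0.0]
wrist_force: [0.6, 0.4, 0.7]
finger_gap: 1.001
```

```bash

python3 -m creep '6 1 -35 0 0 0 0;0 0 -35 0 0 0 0.3;0 0 -35 0 0 0 0.5;0 0 -35 0 0 0 0.5;0 0 -20 0 0 0 0.5'
python3 -m creep '0 0 -10 0 0 0 0.5;0 0 -5 0 0 0 0.5;0 0 0 0 0 0 0.5;0 0 0 0 0 0 0.5'
python3 - <<'E'
from h import *
s=get_image("scene");t=get_image("top")
def c(im,x,y,w,h): return cv2.resize(im[y:y+h,x:x+w,::-1],(400,300),interpolation=cv2.INTER_CUBIC)
cv2.imwrite("pics/m3.png",np.hstack([c(s,345,278,80,60),c(t,180,215,80,60)]))
E
```

```text
clock: 1.77
tool_pos: [0.5338, 0.2115, 0.0862]
ee_rot: [0.754, 0.657, -0.003, -0.002]
wrist_force: [-1.4, 0.1, -0.3]
finger_gap: 0.502
clock: 2.1
tool_pos: [0.5381, 0.2114, 0.0763]
ee_rot: [0.754, 0.656, 0.001, 0.0]
wrist_force: [-0.1, 0.0, 0.1]
finger_gap: 0.501
```

View pics/m3.png

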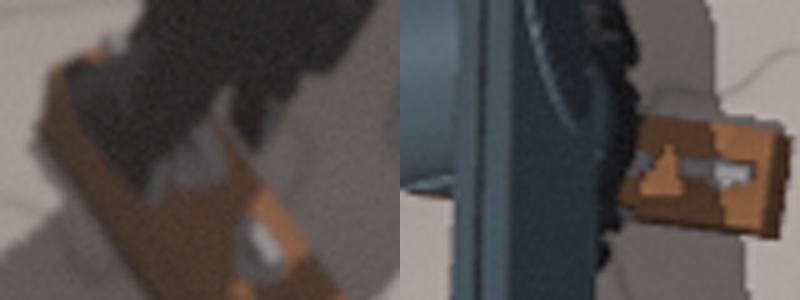

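The jaws straddle the round bow, at about (384,311) in the scene view. I'll make small corrections and close.

```bash

python3 -m creep '0.5 -2 -2.5 0 0 0 0.5;0 0 0 0 0 0 0.8;0 0 0 0 0 0 1;0 0 0 0 0 0 1;0 0 0 0 0 0 1' 60
python3 -m creep '0 0 0 0 0 0 1;0 0 0 0 0 0 1'
```

```text
clock: 2.62
tool_pos: [0.5387, 0.2087, 0.0732]
ee_rot: [0.755, 0.656, 0.001, 0.0]
wrist_force: [0.4, -0.5, 3.1]
finger_gap: 0.087
clock: 2.78
tool_pos: [0.5387, 0.2087, 0.0731]
ee_rot: [0.755, 0.656, 0.001, 0.001]
wrist_force: [1.4, -1.4, 6.6]
finger_gap: 0.085
```

```bash

python3 -m creep '0 0 6 0 0 0 1;0 0 10 0 0 0 1;0 0 20 0 0 0 1;0 0 30 0 0 0 1;0 0 30 0 0 0 1'
python3 -m creep '0 0 31 0 0 0 1;0 0 0 0 0 0 1;0 0 0 0 0 0 1'
python3 - <<'E'
from h import *
s=get_image("scene");t=get_image("top")
st=read_state();p=st["tool_pos"];print(p)
print("bow proj",proj("scene",p-[0,0,.003]),"tip",proj("scene",p-[0,0,.056]))
x,y=proj("scene",p-[0,0,.03]).astype(int)
def c(im,x,y,w,h): return cv2.resize(im[y:y+h,x:x+w,::-1],(400,300),interpolation=cv2.INTER_CUBIC)
cv2.imwrite("pics/m4.png",np.hstack([c(s,x-40,y-30,80,60),c(s,330,270,100,75)]));print(x-40,y-30)
E
```

```text
clock: 3.2
tool_pos: [0.5363, 0.2087, 0.1684]
ee_rot: [0.755, 0.656, -0.002, -0.001]
wrist_force: [1.2, 0.6, -0.2]
finger_gap: 0.078
clock: 3.45
tool_pos: [0.5384, 0.2091, 0.2016]
ee_rot: [0.755, 0.656, 0.001, 0.001]
wrist_force: [-0.1, -0.5, -0.9]
finger_gap: 0.083
[0.53679065 0.20876331 0.19852769]
bow proj [393.47265549 269.2912369 ] tip [389.61472605 285.50746858]
351 247
```

View pics/m4.png

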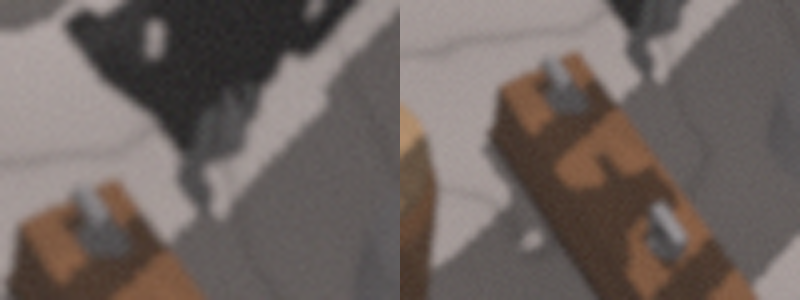

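```bash

python3 -m creep '10 -28 0 0 0 1.5 1;10 -28 0 0 0 1.5 1;10 -28 0 0 0 1.5 1;10 -28 0 0 0 1.5 1;10 -28 0 0 0 1.5 1'
python3 -m creep '10 -28 0 0 0 1.5 1;10 -28 0 0 0 1.5 1;12 -29 -10 0 0 2 1;0 0 -15 0 0 0 1;0 0 0 0 0 0 1'
python3 -m creep '0 0 0 0 0 0 1;0 0 0 0 0 0 1'
python3 - <<'E'
from h import *
s=get_image("scene");t=get_image("top")
st=read_state();p=st["tool_pos"];r=R.from_quat(st["ee_rot"]);print(p,r.as_matrix().round(4),st["wrist_force"])
kx=r.apply([0,1,0]);ky=np.cross([0,0,1],kx);o=p-[0,0,.024]
for n,v in dict(origin=[0,0,0],tipL=[0,.009,-.032],tipR=[0,-.009,-.032],tip=[0,0,-.032],colc=[0,0,.002]).items():print(n,proj("scene",o+v[1]*ky+[0,0,v[2]]).round(1))
cv2.imwrite("pics/m5.png",cv2.resize(s[195:265,240:340,::-1],(800,560),interpolation=cv2.INTER_CUBIC))
E
```

```text
clock: 3.97
tool_pos: [0.5868, 0.0677, 0.1972]
ee_rot: [0.71, 0.705, -0.001, -0.002]
wrist_force: [0.2, -0.4, -0.5]
finger_gap: 0.084
clock: 4.38
tool_pos: [0.6175, -0.0176, 0.1693]
ee_rot: [0.68, 0.733, -0.002, -0.004]
wrist_force: [-1.6, -0.3, -0.9]
finger_gap: 0.083
clock: 4.55
tool_pos: [0.6191, -0.0153, 0.1737]
ee_rot: [0.679, 0.734, -0.001, -0.001]
wrist_force: [-0.3, 0.1, -1.1]
finger_gap: 0.084
[ 0.61985763 -0.01512575  0.17497397] [[-7.960e-02  9.968e-01  2.000e-04]
 [ 9.968e-01  7.960e-02  1.000e-04]
 [ 1.000e-04  2.000e-04 -1.000e+00]] [-0.13826847  0.00222998 -0.43994846]
origin [287.8 228.8]
tipL [290.9 241.2]
tipR [285.6 236.1]
tip [288.2 238.6]
colc [287.7 228.2]
```

View pics/m5.png

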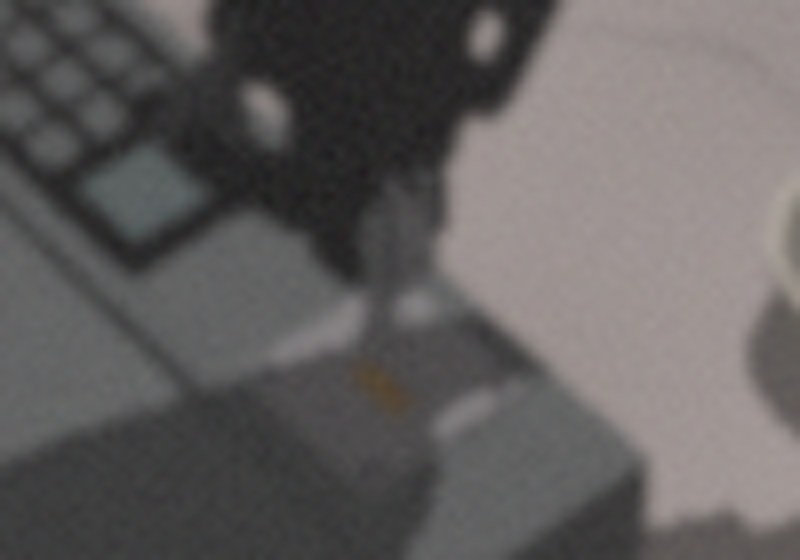

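The key hangs just above the slot, with the slot's gold showing at about (288,243) scene px and the key tip at about (287,239). The alignment looks right, so I'll ease down and watch the force.

```bash

python3 -m creep '0.7 -0.7 -6 0 0 0 1;0 0 -3 0 0 0 1;0 0 -2 0 0 0 1;0 0 0 0 0 0 1'
python3 -m creep '0 0 -2 0 0 0 1;0 0 -2 0 0 0 1;0 0 0 0 0 0 1'
python3 -m creep '0 0 -2 0 0 0 1;0 0 -1 0 0 0 1;0 0 0 0 0 0 1'
```

```text
clock: 4.98
tool_pos: [0.6202, -0.0165, 0.1629]
ee_rot: [0.679, 0.734, -0.0, -0.0]
wrist_force: [0.0, 0.5, -0.3]
finger_gap: 0.083
clock: 5.23
tool_pos: [0.6205, -0.0169, 0.1591]
ee_rot: [0.679, 0.734, -0.0, -0.0]
wrist_force: [-0.5, -0.7, -1.1]
finger_gap: 0.083
clock: 5.48
tool_pos: [0.6205, -0.0169, 0.1562]
ee_rot: [0.679, 0.734, -0.0, -0.0]
wrist_force: [0.1, 0.1, -1.2]
finger_gap: 0.084
```

```bash

python3 -m creep '0 0 -1 0 0 0 1;0 0 0 0 0 0 1'
python3 -m creep '0 0 -1 0 0 0 1;0 0 0 0 0 0 1'
python3 -m creep '0 0 -1 0 0 0 1;0 0 0 0 0 0 1'
```

```text
clock: 5.65
tool_pos: [0.6208, -0.017, 0.1556]
ee_rot: [0.679, 0.734, 0.0, 0.0]
wrist_force: [-0.7, -0.7, -0.1]
finger_gap: 0.084
clock: 5.82
tool_pos: [0.6209, -0.017, 0.1552]
ee_rot: [0.679, 0.734, 0.0, 0.0]
wrist_force: [-1.0, -0.6, 4.5]
finger_gap: 0.084
clock: 5.98
tool_pos: [0.6211, -0.017, 0.1548]
ee_rot: [0.679, 0.734, 0.0, 0.001]
wrist_force: [-1.6, 0.2, 6.9]
finger_gap: 0.083
```

```bash

python3 -m creep '0 0 0 0 0 5 1;0 0 0 0 0 5 1;0 0 0 0 0 4 1;0 0 0 0 0 0 1'
python3 -m creep '0 0 0 0 0 -7 1;0 0 0 0 0 -7 1;0 0 0 0 0 0 1'
python3 -m creep '0 0 0 0 0 -5 1;0 0 0 0 0 -5 1;0 0 0 0 0 -4 1;0 0 0 0 0 0 1'
python3 -m creep '0 0 0 0 0 7 1;0 0 0 0 0 7 1;0 0 0 0 0 0 1'
```

```text
clock: 6.32
tool_pos: [0.6214, -0.0173, 0.1553]
ee_rot: [0.583, 0.813, 0.0, 0.001]
wrist_force: [-2.0, -0.5, 9.4]
finger_gap: 0.079
clock: 6.57
tool_pos: [0.6219, -0.0172, 0.1553]
ee_rot: [0.681, 0.732, 0.001, 0.002]
wrist_force: [-0.3, 0.6, 7.6]
finger_gap: 0.083
clock: 6.9
tool_pos: [0.6202, -0.0169, 0.1534]
ee_rot: [0.764, 0.645, -0.0, -0.0]
wrist_force: [-1.8, 0.3, 0.2]
finger_gap: 0.084
clock: 7.15
tool_pos: [0.6205, -0.0169, 0.1532]
ee_rot: [0.676, 0.736, -0.0, -0.0]
wrist_force: [-1.2, 0.3, 1.2]
finger_gap: 0.083
```

```bash

python3 -m creep '0 0 -2 0 0 0 1;0 0 0 0 0 0 1'
python3 -m creep '0 0 -2 0 0 0 1;0 0 0 0 0 0 1'
python3 -m creep '0 0 -1 0 0 0 1;0 0 0 0 0 0 1'
```

```text
clock: 7.32
tool_pos: [0.6205, -0.0169, 0.151]
ee_rot: [0.68, 0.733, -0.0, -0.0]
wrist_force: [-0.7, -0.0, 0.2]
finger_gap: 0.086
clock: 7.48
tool_pos: [0.6205, -0.0169, 0.1493]
ee_rot: [0.679, 0.734, -0.0, -0.0]
wrist_force: [-1.4, 1.1, 1.5]
finger_gap: 0.084
clock: 7.65
tool_pos: [0.6206, -0.0168, 0.1491]
ee_rot: [0.679, 0.734, 0.0, 0.0]
wrist_force: [-2.0, 0.8, 5.8]
finger_gap: 0.085
```

Through the first disc and now resting on the second, 6 mm lower. I'll rock again.

```bash

python3 -m creep '0 0 -0.5 0 0 5 1;0 0 0 0 0 5 1;0 0 0 0 0 4 1;0 0 0 0 0 0 1'
python3 -m creep '0 0 0 0 0 -7 1;0 0 0 0 0 -7 1;0 0 0 0 0 0 1'
python3 -m creep '0 0 0 0 0 -5 1;0 0 0 0 0 -5 1;0 0 0 0 0 -4 1;0 0 0 0 0 0 1'
python3 -m creep '0 0 0 0 0 7 1;0 0 0 0 0 7 1;0 0 0 0 0 0 1'
```

```text
clock: 7.98
tool_pos: [0.6208, -0.0168, 0.1485]
ee_rot: [0.584, 0.812, 0.0, 0.0]
wrist_force: [-2.1, 0.7, 3.7]
finger_gap: 0.083
clock: 8.23
tool_pos: [0.6203, -0.017, 0.1478]
ee_rot: [0.681, 0.732, -0.0, -0.0]
wrist_force: [-2.2, -0.3, 1.9]
finger_gap: 0.083
clock: 8.57
tool_pos: [0.6199, -0.0169, 0.1477]
ee_rot: [0.763, 0.646, -0.001, -0.001]
wrist_force: [-4.0, 0.3, 3.1]
finger_gap: 0.083
clock: 8.82
tool_pos: [0.6212, -0.017, 0.1477]
ee_rot: [0.676, 0.737, 0.0, 0.0]
wrist_force: [-0.5, 0.3, -1.2]
finger_gap: 0.082
```

```bash

python3 -m creep '0 0 -1.5 0 0 0 1;0 0 -1 0 0 0 1;0 0 0 0 0 0 1'
python3 -m creep '0 0 -1.5 0 0 0 1;0 0 -1 0 0 0 1;0 0 0 0 0 0 1'
```

```text
clock: 9.07
tool_pos: [0.6207, -0.0169, 0.1451]
ee_rot: [0.679, 0.734, 0.0, -0.0]
wrist_force: [0.3, 0.3, -1.1]
finger_gap: 0.086
clock: 9.32
tool_pos: [0.6205, -0.0169, 0.1426]
ee_rot: [0.679, 0.734, -0.0, -0.0]
wrist_force: [-0.2, 1.1, -0.6]
finger_gap: 0.085
```

```bash

python3 -m creep '0 0 -2 0 0 0 1;0 0 -2 0 0 0 1;0 0 0 0 0 0 1'
python3 -m creep '0 0 -2 0 0 0 1;0 0 -1.5 0 0 0 1;0 0 0 0 0 0 1'
python3 -m creep '0 0 -1.5 0 0 0 1;0 0 0 0 0 0 1'
python3 -m creep '0 0 -1 0 0 0 1;0 0 0 0 0 0 1'
```

```text
clock: 9.57
tool_pos: [0.6204, -0.0169, 0.1385]
ee_rot: [0.679, 0.734, -0.0, -0.0]
wrist_force: [-0.3, 0.2, 0.1]
finger_gap: 0.081
clock: 9.82
tool_pos: [0.6205, -0.0169, 0.1351]
ee_rot: [0.679, 0.734, -0.0, -0.0]
wrist_force: [-0.5, 0.1, -0.6]
finger_gap: 0.084
clock: 9.98
tool_pos: [0.6206, -0.0169, 0.1337]
ee_rot: [0.679, 0.734, -0.0, -0.0]
wrist_force: [-1.0, -0.3, -0.8]
finger_gap: 0.086
clock: 10.15
tool_pos: [0.6206, -0.0169, 0.1329]
ee_rot: [0.679, 0.734, -0.0, -0.0]
wrist_force: [-0.6, 0.1, -0.3]
finger_gap: 0.086
```

```bash

python3 -m creep '0 0 -1 0 0 0 1;0 0 0 0 0 0 1' 100
python3 -m creep '0 0 -1 0 0 0 1;0 0 0 0 0 0 1'
python3 -m creep '0 0 -1 0 0 0 1;0 0 0 0 0 0 1'
```

```text
clock: 10.32
tool_pos: [0.6206, -0.0169, 0.1319]
ee_rot: [0.679, 0.734, -0.0, -0.0]
wrist_force: [-0.5, -0.3, 0.1]
finger_gap: 0.073
clock: 10.48
tool_pos: [0.6207, -0.0169, 0.1313]
ee_rot: [0.679, 0.734, 0.0, 0.0]
wrist_force: [-1.3, -0.0, 1.6]
finger_gap: 0.077
clock: 10.65
tool_pos: [0.6207, -0.0169, 0.1312]
ee_rot: [0.679, 0.734, 0.0, 0.0]
wrist_force: [-3.6, 0.4, 7.1]
finger_gap: 0.076
```

Seated, with the collar on the plate at about 7 N. Now I'll turn clockwise (rz negative).

```bash

python3 -m creep '0 0 0 0 0 -5 1;0 0 0 0 0 -5 1;0 0 0 0 0 -5 1;0 0 0 0 0 -5 1;0 0 0 0 0 -5 1'
python3 -m creep '0 0 0 0 0 -5 1;0 0 0 0 0 -5 1;0 0 0 0 0 -5 1;0 0 0 0 0 -5 1;0 0 0 0 0 -5 1'
python3 -m creep '0 0 0 0 0 -5 1;0 0 0 0 0 -5 1;0 0 0 0 0 -5 1;0 0 0 0 0 0 1'
python3 -c "
from h import *
s=read_state();print(s['torque'],R.from_quat(s['ee_rot']).apply([0,1,0]))"
```

```text
clock: 11.07
tool_pos: [0.6198, -0.0167, 0.1312]
ee_rot: [0.823, 0.568, -0.0, -0.0]
wrist_force: [-6.1, 0.1, 9.5]
finger_gap: 0.076
clock: 11.48
tool_pos: [0.6195, -0.0163, 0.1312]
ee_rot: [0.926, 0.377, -0.001, -0.001]
wrist_force: [-6.8, 1.9, 10.1]
finger_gap: 0.079
clock: 11.82
tool_pos: [0.6194, -0.0161, 0.1312]
ee_rot: [0.968, 0.253, -0.001, -0.001]
wrist_force: [-7.9, 2.3, 10.4]
finger_gap: 0.077
[0.43581479 1.29817533 0.10380752] [ 0.48873457 -0.87243074 -0.00176611]
```

```bash

python3 -m creep '-0.3 0 0 0 0 -5 1;-0.3 0 0 0 0 -5 1;0 0 0 0 0 -5 1;0 0 0 0 0 -5 1;0 0 0 0 0 -4 1'
python3 -m creep '0 0 0 0 0 0 1;0 0 0 0 0 0 1'
python3 - <<'E'
from h import *
st=read_state();v=R.from_quat(st['ee_rot']).apply([0,1,0]);print(st['torque'],np.degrees(np.arctan2(v[1],v[0])))
s=get_image("scene")
cv2.imwrite("pics/m6.png",cv2.resize(s[165:345,130:370,::-1],(800,600),interpolation=cv2.INTER_CUBIC))
E
```

```text
clock: 12.23
tool_pos: [0.6191, -0.0157, 0.1312]
ee_rot: [0.999, 0.046, -0.001, -0.001]
wrist_force: [-5.9, 3.9, 9.3]
finger_gap: 0.073
clock: 12.4
tool_pos: [0.6192, -0.0157, 0.1312]
ee_rot: [0.999, 0.048, -0.001, -0.001]
wrist_force: [-6.6, 3.8, 9.4]
finger_gap: 0.077
[0.65937068 1.08079745 0.13194455] -84.49747375368258
```

View pics/m6.png

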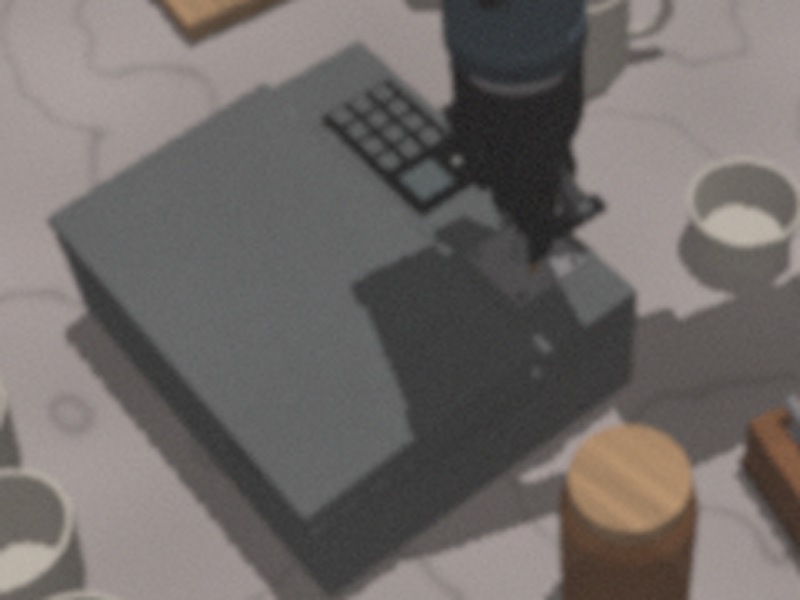

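The lid's front edge stands proud of the strip, with the step visible at crop px (270,90). The key is still gripped and seated. Next I'll turn 2° more for margin, then check stability.

```bash

python3 -m creep '0 0 0 0 0 -2 1;0 0 0 0 0 0 1;0 0 0 0 0 0 1;0 0 0 0 0 0 1'
python3 -m creep '0 0 0 0 0 0 1;0 0 0 0 0 0 1;0 0 0 0 0 0 1;0 0 0 0 0 0 1;0 0 0 0 0 0 1'
python3 - <<'E'
from h import *
st=read_state();v=R.from_quat(st['ee_rot']).apply([0,1,0]);print(st['torque'],np.degrees(np.arctan2(v[1],v[0])))
s=get_image("scene")[:,:,::-1];a=cv2.imread("pics/scene0.png")
def c(im,x,y,w,h): return cv2.resize(im[y:y+h,x:x+w],(400,300),interpolation=cv2.INTER_CUBIC)
cv2.imwrite("pics/m7.png",np.vstack([np.hstack([c(a,190,165,120,90),c(s,190,165,120,90)]),np.hstack([c(a,340,270,100,75),c(s,340,270,100,75)])]))
E
```

```text
clock: 12.78
tool_pos: [0.6192, -0.0157, 0.1312]
ee_rot: [1.0, 0.031, -0.001, -0.001]
wrist_force: [-6.2, 3.3, 10.1]
finger_gap: 0.077
clock: 13.2
tool_pos: [0.6191, -0.0157, 0.1312]
ee_rot: [1.0, 0.031, -0.001, -0.001]
wrist_force: [-6.8, 3.6, 9.8]
finger_gap: 0.077
[0.72892856 1.1451852  0.1351528 ] -86.47445188933628
```

View pics/m7.png

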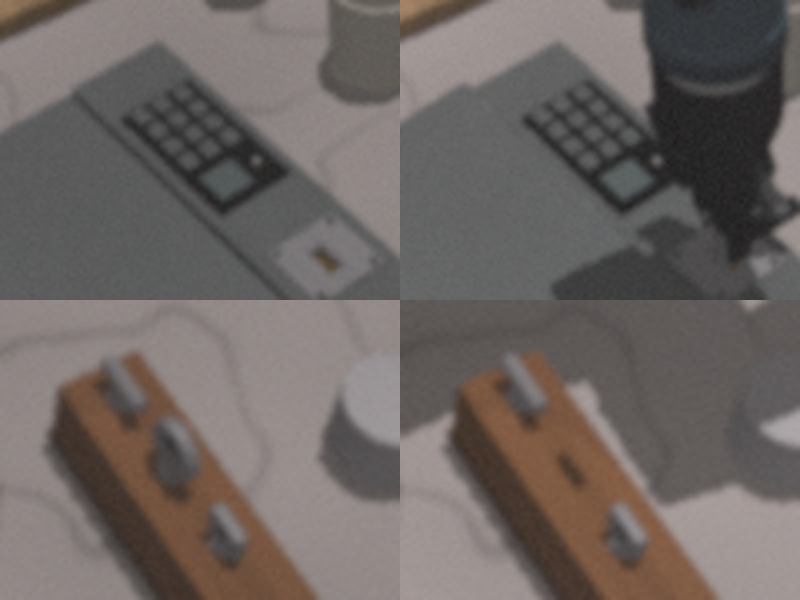

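The lid is raised, covering the seam that showed before. The other two keys and the block have not moved, and the wrist torque about the key's axis holds at about 0.135 N m. That is the spring torque at the stop, so I'm handing in.

```bash
python3 -c "
from workcell import *
print(job_done())"
```

```text
the job is handed in; nothing more can be done
None
```

The safe is open: I lifted the safe key out of the block and eased it into the lock, rocking it past both discs at 10 N or less. It seated with the collar on the plate, and I turned it about 91° clockwise. I handed in at about 13.3 s with the key still gripped and held turned.

- **Key seated:** the TCP stayed at z = 0.131 m, about 1 mm below the 0.132 m expected, which is within calibration. About 10 N of upward force showed the key pressed onto the plate.
- **Key turned:** the torque about the key's axis held at about 0.135 N m, which matches the lock spring at its stop.
- **Lid and surroundings:** the last picture showed the lid's front edge raised. The other two keys and the block looked unmoved; I did not re-check every other item on the counter.
- **Not measured:** I inferred the plug angle and lid height from the turn, the torque and the picture. A small side force of about 7 N remained on the key. My first automatic mask for the lock plate failed, so I read its corners from enlarged crops instead.

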